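# Load the second tube rack on the sample carrier and hold the carrier up level

### The arm

A 6-joint arm with a two-finger parallel gripper is mounted at the origin on the work surface. World frame = base frame: x ahead of the robot, y to its left, z up, the work surface at z = 0. Lengths are in m, angles in rad, forces in N, time in s.
With the tool pointing down it reaches from about 0.275 to 0.825 m from the base axis. Payload 5.2 kg.
Tool frame: the origin (TCP) lies midway between the tips of the shut fingers; the grasp point (between the pads) lies 19 mm behind it; z points along the fingers, y is the line along which they close (so a half turn about z gives the same grasp; the last joint's range is limited). The gripper opens to 93 mm and grips with 3 to 60 N. Pads are 15 mm wide; open, the fingers measure 128 mm over their backs; the gripper's body (75 mm by 188 mm) begins 65 mm behind the grasp point.
Start: joints at [-1.305, 0.259, 1.535, -0, 1.348, -0.203], TCP at [0.249, -0.491, 0.219] pointing down, gripper open.
Joint ranges: [-3.14, 3.14], [-0.91, 2.08], [0.19, 2.58], [-1.22, 4.36], [0.22, 2.71], [-3.12, 3.12]. Speed limits (rad/s): [2.57, 2.57, 3.14, 3.14, 3.14, 3.14].

### API

Orientations are given as [roll, pitch, yaw] about the fixed x, y, z axes, in that order (R = Rz(yaw) Ry(pitch) Rx(roll)).
In Python, from workcell import r gives the robot as it stands. The module is installed in compiled form; this text tells all that it offers.
- The arm moves only by the shell command python3 -m pendant 'ROWS' [FORCE]. ROWS is JSON, a list that holds one entry, the list of rows, each a list of 7 numbers: the closure, from 0 (fully open) to 1 (shut), then the shift along the tool's x, y, z each as a share of 15 cm, from -1 to 1, then the turn, a rotation vector about the tool's x, y, z each as a share of 90 degrees, from -1 to 1. A call has 1 to 12 rows; each row is the pose to reach, as a shift and turn from the pose commanded when the call began, along the tool's axes at that moment; what a row does not reach only later rows make up. A row lasts 1/12 s, in which the tool goes at most 41.7 mm and 7.16 degrees, less where a joint would pass 70% of its speed; a pose out of reach is approached as far as the arm can. A call with a number of a shift or a turn outside -1 to 1 is refused whole. A call with a gripper value outside its range is refused whole. The fingers move at their own pace and stop on an object; FORCE is the grip in N (left out, the last holds). Time passes only in rows, so rows that repeat a pose let the fingers close. It gives the time, the measured TCP pose, the force, the opening and the grip force at its end, in the units of the state.
- r.read_state(): the state, without advancing time (a new reading comes with each control period).
- r.read_camera(name): name is "scene" or "top" or "wrist"; returns (picture, depth): 480x640x3 uint8, red, green, blue; 480x640 float32, m along the optical axis (not along the pixel's ray), 0 where there is no reading.
- r.camera_params(name): a dict with "camera_matrix" (3x3 intrinsics, pixels), "k1" (the pictures are not rectified: a ray, as slopes to the right and down, at radius r is drawn at 1 + k1 r^2 times it, then the intrinsics apply), "R" (3x3) and "t" (3): a world point X has camera coordinates R X + t. Camera axes: x right, y down, z forward; pixel columns grow to the right and rows downward; lengths in m; the calibration is good to about 2 mm. A picture is of the moment at which its call begins: read the wrist's pose just before it. camera_params takes no time and is no camera call; for the wrist camera it gives the pose at the moment of the call.
- r.close_job(): hands the job in; it is judged then, once.
Trained networks look in the newest picture that a camera, given by its name, has taken for a name from the list of things; names that differ only in an ending like _2 or _b are one class to them, and where a whole thing is asked for, a point or a joint stands for the part that bears it (a point fixed in the world has none). Each returns a list of dicts, best first, with "conf" (0 to 1); they miss things now and then, are a little off and sometimes report something else, mostly with a low value. They report only what shows in the picture. A call takes as long as a camera call. They do not tell look-alikes from the thing itself.
- r.regions_of(camera, query): "mask" (480x640 bool, what is visible of it).
- r.place_of(camera, query): "at" ([x, y, z] in m, in world coordinates, good to about 4 mm: a listed point, or the origin of a listed thing).
The state is a dict: "time_s": time; "joints": joint angles; "qd": joint speeds; "effort": joint torques, N m; "tool_pos": TCP position; "ee_rot": TCP orientation; "wrist_force": force on the tool from outside, world axes, zero at the start; "wrist_torque": the same for the moment, N m; "gripper_width": finger opening in m; "finger_force": force on a finger pad.
Only numpy, scipy, OpenCV 4.12 (cv2) and the standard library are available. Lean on these libraries where they do the work, as an engineer would, in place of code of your own. Each camera call takes 0.05 s, during which the arm holds its last target. There are 200 camera calls.

### The job

Set the loose rack of red-capped blood tubes gently into the empty bay of the two-bay carrier, fully home over its two alignment pegs, and let go of it. Then take the carrier by its black handle, lift it clear of the bench with both racks aboard, and finish while holding it level and still in the air, its tray about 10 cm above the bench; do not put it down or let go. Keep all the tubes upright throughout, and leave the pipette, beaker, marker and microtube rack as they are.

Things in the scene. Friction and masses are not known exactly. Their poses are not given: they have to be found in the camera images.
- carrier: Loose aluminium sample carrier, 0.32 kg empty, at any yaw: a tray 224 (its x) by 136 mm (its y), floor 8 mm thick, 6 mm rim above the floor. Origin: centre of its underside, z up. Two end straps (22 mm wide in x, at y +-60 mm) carry a black handle along y over the middle. Two bays with blue floor marking, at x +75 and -75 mm; one holds a rack, one is empty.
- carrier_handle (a point): Middle of the black handle, 166 mm above the tray's underside, over the carrier's origin. The handle is a flat-sided bar 18 mm wide (carrier x), 20 mm high (top at 176 mm), 100 mm long (carrier y). Gripped across its width at the middle, with both racks aboard (about 0.75 kg in all), the carrier hangs nearly in balance.
- empty_bay (a point): Centre of the empty bay (56 by 114 mm), on the tray floor, 8 mm above the tray's underside, at carrier x = +75 mm, y = 0; axes as the carrier's. Two upright round-tipped steel pegs, 8 mm diameter, stand 10 mm above the tray floor at y = +33 and -33 mm from this point.
- full_bay (a point): Centre of the bay that already holds a rack, on the tray floor, at carrier x = -75 mm, y = 0; axes as the carrier's.
- loose_rack: Green rack to be loaded, loose on the bench, 0.21 kg: 52 (its x) by 110 mm (its y), two rows of four red-capped blood tubes fixed in it (cap tops 84 mm up). Origin: centre of its underside, z up. Two 12 mm square sockets in its bottom at x 0, y +-33 mm go over a bay's pegs, rack y parallel to carrier y, either way round. Fully home, its underside lies on the tray floor.
- loose_rack_grip (a point): Centre of the white grip on the stem in the middle of the loose rack, above the caps, 116 mm over the rack's underside: a flat-sided block 14 mm thick (rack x), 34 mm wide (rack y), 32 mm high (100 to 132 mm above the underside). Axes as the rack's.
- full_rack: An identical rack with tubes, already fully home over the pegs of the carrier's other bay; it stays there and rides along. Origin: centre of its underside, z up. The top of its white grip is 140 mm above the carrier's underside.
- microtube_rack: Bystander: dark green low microtube rack, 78 by 208 mm, 40 mm high with its tubes. Origin: centre of its underside.
- pipette: Bystander: white hand pipette lying on the bench along its x, about 245 mm long, 24 mm high. Origin: on the bench near its middle.
- beaker: Bystander: small glass beaker, 72 mm across, 95 mm high. Origin: centre of its underside.
- marker: Bystander: black marker pen lying along its x, 125 mm long, 13 mm thick. Origin: at its middle, on the bench.
Not all that is in view belongs to the job. What is shaped like the loose_rack but pink is not meant.

How it is judged:
By the outcome, as a careful person would: the job done as asked, in the order asked, and still so for the second after the job is handed in, while the arm keeps its last pose, push and grip.
It also fails if it takes over 64 s, if anything falls off the work surface, if the arm or the gripper's body presses on something with over 40 N, if the wrist force passes 120 N, or if a joint passes its speed limit or range.

## Working session

There is one attempt and no reset: what is moved stays moved. The work goes in short steps, Python scripts to look and compute and a shell command to move; the robot and the scene stay as the last step left them, time stands still between calls to the robot, and variables do not carry over. Pictures are saved under pics/ and viewed, at most 10 in all, crops included, and the job is handed in when it is done.

```bash
mkdir -p pics; cat > h.py <<'E'
import numpy as np, cv2
from workcell import r
from scipy.spatial.transform import Rotation as Ro
def px(P,X):
    c=P["R"]@np.array(X)+P["t"]; s=c[:2]/c[2]; s=s*(1+P["k1"]*(s@s)); K=P["camera_matrix"]
    return K[:2,:2]@s+K[:2,2]
def cloud(P,D):
    K=P["camera_matrix"]; v,u=np.mgrid[:480,:640]
    d=np.stack([(u-K[0,2])/K[0,0],(v-K[1,2])/K[1,1]],-1); s=d.copy()
    for _ in range(8): s=d/(1+P["k1"]*(s**2).sum(-1,keepdims=True))
    c=np.concatenate([s,np.ones((480,640,1))],-1)*D[...,None]
    return (c-P["t"])@P["R"]
def save(im,n): cv2.imwrite(f"pics/{n}.png",im[...,::-1])
E
python3 - <<'E'
from h import *
np.set_printoptions(precision=4,suppress=True)
print(r.read_state())
out=[]
for c in ["scene","top"]:
    im,D=r.read_camera(c); P=r.camera_params(c); out.append(im)
    for q in ["carrier","carrier_handle","empty_bay","full_bay","loose_rack","loose_rack_grip","microtube_rack","pipette","beaker","marker"]:
        for o in r.place_of(c,q)[:3]: print(c,q,round(o["conf"],2),np.array(o["at"]),px(P,o["at"]).round())
    save(im,c)
E
```

```text
{'time_s': 0.0, 'joints': array([-1.3048,  0.2593,  1.536 ,  0.    ,  1.348 , -0.2028]), 'qd': array([-0.0007, -0.0004,  0.0007, -0.0013, -0.0002,  0.0008]), 'effort': array([  0.0006, -43.7313, -28.4004,   0.0719,   0.0416,  -0.0001]), 'tool_pos': array([ 0.2484, -0.4901,  0.2179]), 'ee_rot': array([-3.1399, -0.0004,  0.4687]), 'wrist_force': array([ 0.4979, -0.7762, -0.13  ]), 'wrist_torque': array([ 0.0441,  0.0107, -0.0171]), 'finger_force': 0.0, 'gripper_width': 0.09291871728318196}
scene carrier 0.79 [ 0.5    -0.1622 -0.0043] [251. 282.]
scene carrier_handle 0.97 [ 0.5055 -0.1619  0.1665] [243. 250.]
scene carrier_handle 0.49 [ 0.5013  0.1635 -0.    ] [345. 218.]
scene empty_bay 0.94 [ 0.5571 -0.1046  0.0027] [281. 283.]
scene full_bay 0.78 [ 0.4555 -0.2144  0.0079] [225. 279.]
scene loose_rack 0.69 [ 0.6472  0.2655 -0.0006] [406. 233.]
scene loose_rack 0.59 [0.4999 0.1629 0.0027] [344. 218.]
scene loose_rack_grip 0.83 [0.652  0.2686 0.117 ] [414. 209.]
scene loose_rack_grip 0.63 [0.5048 0.1674 0.1152] [348. 194.]
scene loose_rack_grip 0.55 [0.4984 0.1664 0.0008] [345. 217.]
sc
[... 263 characters left out ...]
.0025] [193. 379.]
top carrier 0.68 [ 0.504  -0.1633  0.0027] [375. 285.]
top carrier_handle 0.88 [ 0.5012 -0.162   0.1673] [384. 288.]
top empty_bay 0.96 [ 0.5583 -0.1097  0.0101] [355. 266.]
top full_bay 0.59 [ 0.4524 -0.2191  0.0086] [396. 303.]
top loose_rack 0.8 [ 0.5049  0.1648 -0.0005] [255. 288.]
top loose_rack 0.62 [0.6469 0.2652 0.0012] [218. 237.]
top loose_rack_grip 0.7 [0.6458 0.2715 0.1166] [206. 234.]
top loose_rack_grip 0.57 [0.4978 0.1663 0.115 ] [249. 292.]
top microtube_rack 0.9 [ 0.7936  0.051  -0.0002] [294. 182.]
top pipette 0.92 [0.5287 0.4135 0.0061] [164. 281.]
top beaker 0.74 [ 0.3837 -0.4169  0.0011] [466. 325.]
top marker 0.72 [ 0.6351 -0.4116 -0.0015] [461. 235.]
```

View pics/top.png

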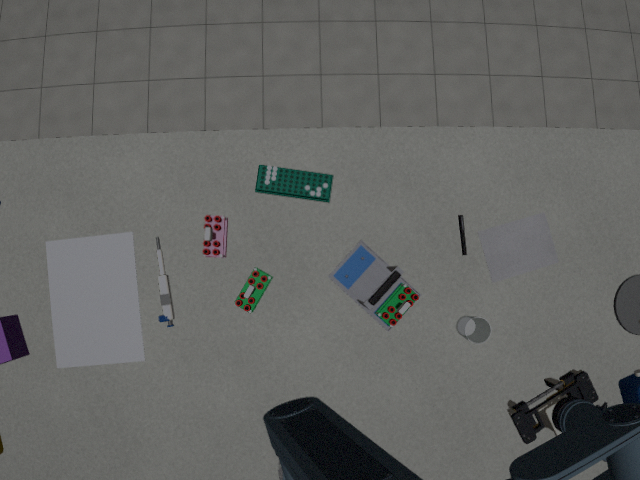

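```bash
python3 - <<'E'
from h import *
a=cv2.imread("pics/scene.png")[170:320,200:450]; cv2.imwrite("pics/crop1.png",cv2.resize(a,None,fx=3.2,fy=3.2,interpolation=cv2.INTER_CUBIC))
E
```

```text
(no output)
```

View pics/crop1.png

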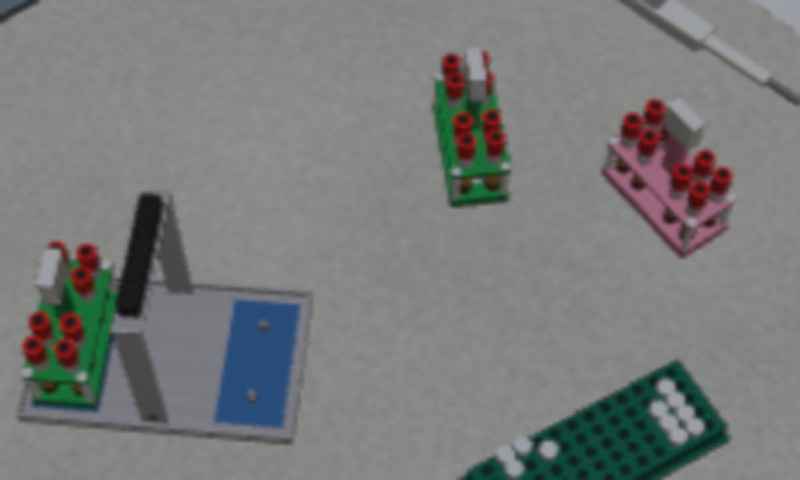

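Candidates in the top view are the green rack at (254,290), the pink rack at (215,237) and the green rack seated in the carrier at (398,305). The one meant is the green, free-standing rack at (254,290), which is at (345,218) in the scene view. The crop confirms it: green frame, red caps, loose on the bench, while the other two are pink or already aboard. The empty bay is the blue one at top (355,266), with both pegs visible.

```bash
python3 - <<'E'
from h import *
np.set_printoptions(precision=4,suppress=True)
for c in ["top","scene"]:
    im,D=r.read_camera(c); P=r.camera_params(c); W=cloud(P,D); ok=D>0
    def near(x,y,rad,z0,z1): return W[ok&(np.hypot(W[...,0]-x,W[...,1]-y)<rad)&(W[...,2]>z0)&(W[...,2]<z1)]
    for n,a in dict(rack=(.502,.165,.085,.03,.092),grip=(.502,.165,.05,.105,.15),carr=(.504,-.162,.15,.005,.04),handle=(.504,-.162,.07,.155,.19),bays=(.454,-.217,.05,.12,.16)).items():
        p=near(*a)
        if len(p)<5: print(c,n,len(p)); continue
        (cx,cy),s,ang=cv2.minAreaRect(p[:,:2].astype(np.float32))
        print(c,n,len(p),"ctr",cx,cy,"size",s,"ang",ang,"z",np.percentile(p[:,2],[5,50,95]))
E
```

```text
top rack 745 ctr 0.5007213950157166 0.16606998443603516 size (0.052137330174446106, 0.11111598461866379) ang 58.34762191772461 z [0.0463 0.0522 0.0861]
top grip 91 ctr 0.5010660886764526 0.16576501727104187 size (0.013940653763711452, 0.0339326485991478) ang 57.75981140136719 z [0.113  0.1306 0.1344]
top carr 2656 ctr 0.49282968044281006 -0.16318118572235107 size (0.27133727073669434, 0.2795279920101166) ang 27.9218807220459 z [0.0055 0.009  0.0177]
top handle 459 ctr 0.5038115382194519 -0.16075053811073303 size (0.022613786160945892, 0.1236419752240181) ang 46.34904098510742 z [0.16   0.1741 0.1784]
top bays 101 ctr 0.45091697573661804 -0.21465301513671875 size (0.015362119302153587, 0.034139297902584076) ang 47.081459045410156 z [0.125  0.1382 0.1428]
scene rack 629 ctr 0.5045619010925293 0.1671522706747055 size (0.05173800140619278, 0.11282984167337418) ang 58.36684036254883 z [0.0459 0.0626 0.0879]
scene grip 93 ctr 0.5050251483917236 0.16662395000457764 size (0.014095738530158997, 0.03604540973901749) ang 57.82217025756836 z [0.1085 0.1309 0.1356]
scene carr 3207 ctr 0.5040406584739685 -0.1641247570514679 size (0.2928290367126465, 0.28589320182800293) ang 60.00221633911133 z [0.0056 0.0101 0.0225]
scene handle 459 ctr 0.5062782168388367 -0.15997055172920227 size (0.022837812080979347, 0.1276533454656601) ang 45.96897888183594 z [0.1609 0.1752 0.1798]
scene bays 110 ctr 0.45548784732818604 -0.21454603970050812 size (0.014460652135312557, 0.03288566693663597) ang 46.63352966308594 z [0.1224 0.1396 0.1438]
```

```bash
python3 -m pendant '[[[0,0,0,-0.3,0,0,0],[0,0.2,-0.18,-0.7,0,0,0],[0,0.5,-0.45,-0.7,0,0,0],[0,0.8,-0.72,-0.7,0,0,0],[0,0.87,-0.78,-0.7,0,0,0],[0,0.87,-0.78,-0.7,0,0,0]]]'
python3 -m pendant '[[[0,0.3,-0.27,0,0,0,0],[0,0.6,-0.54,0,0,0,0],[0,0.87,-0.78,0,0,0,0],[0,0.87,-0.78,0,0,0,0],[0,0.87,-0.78,0,0,0,0]]]'
python3 -m pendant '[[[0,0.3,-0.27,0,0,0,0],[0,0.6,-0.54,0,0,0,0],[0,0.87,-0.78,0,0,0,0],[0,0.87,-0.78,0,0,0,0],[0,0.87,-0.78,0,0,0,0]]]'
python3 -m pendant '[[[0,0.3,-0.27,0,0,0,0.1],[0,0.6,-0.54,0,0,0,0.2],[0,0.6,-0.54,0,0,0,0.3],[0,0.6,-0.54,0,0,0,0.4],[0,0.6,-0.54,0,0,0,0.5],[0,0.6,-0.54,0,0,0,0.6],[0,0.6,-0.54,0,0,0,0.65],[0,0.6,-0.54,0,0,0,0.65],[0,0.6,-0.54,0,0,0,0.65]]]'
python3 - <<'E'
from h import *
np.set_printoptions(precision=4,suppress=True)
s=r.read_state();print(s["tool_pos"],s["ee_rot"],s["joints"])
P=r.camera_params("wrist"); im,D=r.read_camera("wrist"); save(im,"w1")
print("cam at",-P["R"].T@P["t"])
for o in r.place_of("wrist","loose_rack_grip"): print(o["conf"],np.array(o["at"]))
W=cloud(P,D); p=W[(D>0)&(np.hypot(W[...,0]-.502,W[...,1]-.166)<.06)&(W[...,2]>.12)&(W[...,2]<.15)]
print(len(p),len(p)>4 and (cv2.minAreaRect(p[:,:2].astype(np.float32)),np.median(p[:,2])))
E
```

```text
time_s: 1.7
tool_pos: [0.3127, -0.3248, 0.3246]
ee_rot: [3.14, -0.001, 0.469]
wrist_force: [-0.2, -0.2, 0.5]
gripper_width: 0.0928
finger_force: 0.0
time_s: 2.12
tool_pos: [0.3767, -0.1587, 0.3242]
ee_rot: [-3.141, -0.003, 0.474]
wrist_force: [-0.1, 0.4, 0.8]
gripper_width: 0.093
finger_force: 0.0
time_s: 2.53
tool_pos: [0.4403, 0.0041, 0.3238]
ee_rot: [-3.14, -0.002, 0.474]
wrist_force: [-0.4, 0.6, 0.2]
gripper_width: 0.0932
finger_force: 0.0
time_s: 3.28
tool_pos: [0.4831, 0.1114, 0.3235]
ee_rot: [3.141, -0.0, -0.559]
wrist_force: [0.2, 0.2, 0.3]
gripper_width: 0.0933
finger_force: 0.0
[0.4831 0.1114 0.3235] [ 3.141  -0.     -0.5587] [ 0.0017  0.1085  1.468  -0.0005  1.5655  2.1312]
cam at [0.5394 0.0754 0.4898]
0.95 [0.5004 0.1611 0.1136]
0.69 [0.6445 0.263  0.1209]
425 (((0.5013788938522339, 0.16450171172618866), (0.014276552945375443, 0.033269818872213364), 58.20364761352539), np.float64(0.1315052137681157))
```

```bash
python3 -m pendant '[[[0,-0.087,-0.2,0.1,0,0,0],[0,-0.087,-0.367,0.3,0,0,0],[0,-0.087,-0.367,0.5,0,0,0],[0,-0.087,-0.367,0.7,0,0,0],[0,-0.087,-0.367,0.8,0,0,0],[0,-0.087,-0.367,0.8,0,0,0],[0,-0.087,-0.367,0.8,0,0,0]]]'
python3 - <<'E'
from h import *
np.set_printoptions(precision=4,suppress=True)
s=r.read_state();print(s["tool_pos"],s["ee_rot"])
P=r.camera_params("wrist"); im,D=r.read_camera("wrist"); save(im,"w2")
W=cloud(P,D); p=W[(D>0)&(np.hypot(W[...,0]-.502,W[...,1]-.166)<.03)&(W[...,2]>.123)&(W[...,2]<.145)]
(cx,cy),sz,a=cv2.minAreaRect(p[:,:2].astype(np.float32)); print(cx,cy,sz,a,np.median(p[:,2]))
R=Ro.from_euler("xyz",s["ee_rot"]).as_matrix(); print("shares",R.T@(np.array([cx,cy,.097])-s["tool_pos"])/.15)
E
```

```text
time_s: 3.97
tool_pos: [0.5005, 0.1655, 0.2033]
ee_rot: [3.14, 0.001, -0.551]
wrist_force: [0.3, -0.7, 0.6]
gripper_width: 0.0934
finger_force: 0.0
[0.5005 0.1655 0.2033] [ 3.1404  0.0013 -0.5507]
0.5011476874351501 0.1649065911769867 (0.013453753665089607, 0.03347990661859512) 58.15578842163086 0.13180962697401485
shares [0.0067 0.0003 0.7085]
```

View pics/w2.png

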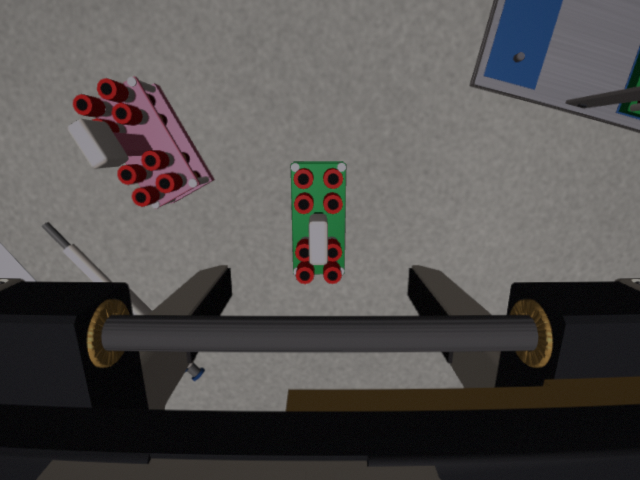

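The white grip at (318,242) is centred between the fingers at columns 230 and 410, above the green rack. I'll descend and grip it.

```bash
python3 -m pendant '[[[0,0.006,0,0.2,0,0,0],[0,0.006,0,0.4,0,0,0],[0,0.006,0,0.55,0,0,0],[0,0.006,0,0.65,0,0,0],[0,0.006,0,0.71,0,0,0],[0,0.006,0,0.71,0,0,0],[0,0.006,0,0.71,0,0,0]]]'
python3 -m pendant '[[[1,0,0,0,0,0,0],[1,0,0,0,0,0,0],[1,0,0,0,0,0,0],[1,0,0,0,0,0,0],[1,0,0,0,0,0,0],[1,0,0,0,0,0,0],[1,0,0,0,0,0,0],[1,0,0,0,0,0,0],[1,0,0,0,0,0,0],[1,0,0,0,0,0,0]]]' 25
python3 -c "
from workcell import r; s=r.read_state(); print(s['tool_pos'],s['gripper_width'],s['finger_force'],s['wrist_force'])"
```

```text
time_s: 4.6
tool_pos: [0.5026, 0.1655, 0.0985]
ee_rot: [-3.14, -0.002, -0.552]
wrist_force: [-0.0, -0.4, 0.1]
gripper_width: 0.0933
finger_force: 0.0
time_s: 5.43
tool_pos: [0.5014, 0.1655, 0.0971]
ee_rot: [3.142, 0.0, -0.552]
wrist_force: [0.1, -0.3, -0.2]
gripper_width: 0.0307
finger_force: 0.0
[0.50138436 0.16551939 0.09709627] 0.030726063981883843 0.0 [ 0.13265375 -0.2794186  -0.22994426]
```

```bash
python3 -m pendant '[[[1,0,0,0,0,0,0],[1,0,0,0,0,0,0],[1,0,0,0,0,0,0],[1,0,0,0,0,0,0],[1,0,0,0,0,0,0],[1,0,0,0,0,0,0]]]' 25
python3 -m pendant '[[[1,0,0,-0.05,0,0,0],[1,0,0,-0.15,0,0,0],[1,0,0,-0.3,0,0,0],[1,0,0,-0.45,0,0,0],[1,0,0,-0.6,0,0,0],[1,0,0,-0.75,0,0,0],[1,0,0,-0.85,0,0,0],[1,0,0,-0.9,0,0,0],[1,0,0,-0.9,0,0,0]]]'
python3 - <<'E'
from h import *
np.set_printoptions(precision=4,suppress=True)
s=r.read_state();print(s["tool_pos"],s["ee_rot"],s["gripper_width"],s["finger_force"])
P=r.camera_params("top"); im,D=r.read_camera("top"); W=cloud(P,D)
# carrier: pegs, handle etc
for q in ["empty_bay","full_bay","carrier_handle","carrier"]:
    for c in ["top","scene"]:
        if c=="scene" and q=="empty_bay": r.read_camera("scene")
        for o in r.place_of(c,q)[:1]: print(c,q,o["conf"],np.array(o["at"]))
E
```

```text
time_s: 5.93
tool_pos: [0.5013, 0.1655, 0.097]
ee_rot: [3.141, 0.0, -0.552]
wrist_force: [0.2, 0.5, -1.3]
gripper_width: 0.0136
finger_force: 25.0
time_s: 6.68
tool_pos: [0.5023, 0.1656, 0.2342]
ee_rot: [-3.139, -0.003, -0.552]
wrist_force: [0.4, 0.2, -1.5]
gripper_width: 0.0135
finger_force: 25.0
[0.5023 0.1656 0.2342] [-3.1393 -0.0029 -0.5522] 0.013515715446242 24.995648860931396
top empty_bay 0.8 [ 0.5587 -0.1102  0.0108]
scene empty_bay 0.6 [ 0.5559 -0.1062  0.0011]
top full_bay 0.62 [ 0.4488 -0.2198  0.0058]
scene full_bay 0.93 [ 0.453  -0.2158  0.0102]
top carrier_handle 0.64 [ 0.4984 -0.1639  0.1672]
scene carrier_handle 0.78 [ 0.504  -0.1622  0.1652]
top carrier 0.62 [ 0.5049 -0.1609  0.0023]
scene carrier 0.8 [ 0.5002 -0.1626 -0.0016]
```

```bash
python3 -m pendant '[[[1,0.03,0.07,0,0,0,0.02],[1,0.08,0.2,0,0,0,0.05],[1,0.16,0.36,0,0,0,0.08],[1,0.24,0.54,0,0,0,0.1],[1,0.32,0.72,0,0,0,0.12],[1,0.39,0.87,0,0,0,0.132],[1,0.43,0.96,0,0,0,0.132],[1,0.43,1,0,0,0,0.132],[1,0.43,1,0,0,0,0.132],[1,0.43,1,0,0,0,0.132]]]'
python3 - <<'E'
from h import *
np.set_printoptions(precision=4,suppress=True)
s=r.read_state();print(s["tool_pos"],s["ee_rot"])
P=r.camera_params("wrist"); im,D=r.read_camera("wrist"); save(im,"w3")
print("cam",-P["R"].T@P["t"]); print([px(P,X).round() for X in [(.557,-.108,.008),(.504,-.162,.176)]])
W=cloud(P,D)
for q in ["empty_bay","carrier_handle"]:
    for o in r.place_of("wrist",q)[:2]: print(q,o["conf"],np.array(o["at"]))
m=(D>0)&(im[...,2]>im[...,0]*1.4+15)&(W[...,2]<.03)
p=W[m&(np.hypot(W[...,0]-.557,W[...,1]+.108)<.09)]
print("blue",cv2.minAreaRect(p[:,:2].astype(np.float32)),p[:,2].mean())
q=W[(D>0)&(np.hypot(W[...,0]-.557,W[...,1]+.108)<.055)&(W[...,2]>.0135)&(W[...,2]<.03)]; print(len(q)); print(q[::max(1,len(q)//12)])
E
```

```text
time_s: 8.02
tool_pos: [0.4774, 0.0041, 0.2322]
ee_rot: [-3.141, 0.0, -0.761]
wrist_force: [1.0, -0.4, -2.3]
gripper_width: 0.0139
finger_force: 25.0
[0.4774 0.0041 0.2322] [-3.1412  0.0002 -0.761 ]
cam [ 0.5253 -0.0428  0.3985]
[array([343.,  86.]), array([486.,  39.])]
empty_bay 0.83 [ 0.5549 -0.1147  0.0097]
carrier_handle 0.76 [ 0.5014 -0.1634  0.1659]
blue ((0.5555738210678101, -0.10919071733951569), (0.05570918321609497, 0.11371616274118423), 45.82777786254883) 0.008738344608034406
240
[[ 0.6113 -0.1158  0.0154]
 [ 0.6067 -0.11    0.014 ]
 [ 0.5789 -0.1335  0.0178]
 [ 0.5798 -0.1288  0.0169]
 [ 0.601  -0.1031  0.0145]
 [ 0.5924 -0.0962  0.0156]
 [ 0.5853 -0.088   0.0153]
 [ 0.576  -0.079   0.0146]
 [ 0.5671 -0.0705  0.0158]
 [ 0.5583 -0.0635  0.0152]
 [ 0.53   -0.0887  0.0159]
 [ 0.5315 -0.0827  0.0153]]
```

View pics/w3.png

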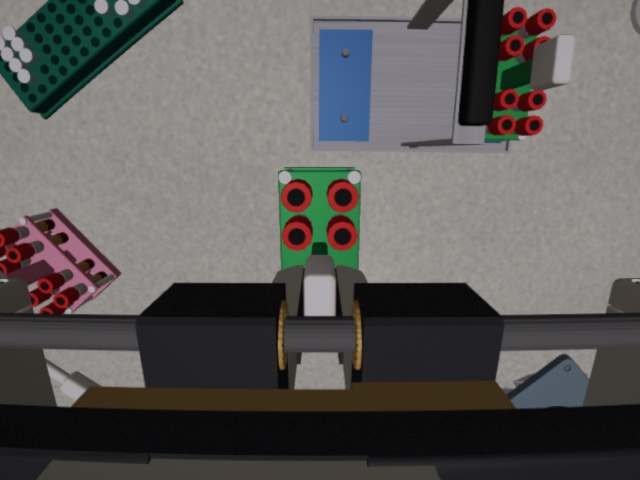

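```bash
cat > meas.py <<'E'
from h import *
np.set_printoptions(precision=4,suppress=True)
s=r.read_state(); R=Ro.from_euler("xyz",s["ee_rot"]).as_matrix()
P=r.camera_params("wrist"); im,D=r.read_camera("wrist"); W=cloud(P,D); ok=D>0
T=(W-s["tool_pos"])@R
I=im.astype(int); g=(I[...,1]>1.5*I[...,0])&(I[...,1]>1.5*I[...,2])
m=ok&g&(T[...,2]>0.02)&(T[...,2]<.07)&(abs(T[...,1])<.04)&(T[...,0]<.07)&(T[...,0]>0)
p=T[m]; print("tool",s["tool_pos"],s["ee_rot"],"deck z in tool",np.median(p[:,2]))
for x0 in (.02,.03,.04):
    q=p[(p[:,0]>x0)&(p[:,0]<x0+.01)]; print("deck y edges",x0,len(q),np.percentile(q[:,1],[1,99]),"mid",np.percentile(q[:,1],[1,99]).mean())
print("front x",np.percentile(p[:,0],99))
m=ok&(I[...,2]>I[...,0]*1.4+15)&(W[...,2]<.02)&(np.hypot(W[...,0]-.557,W[...,1]+.108)<.09)
(c,sz,a)=cv2.minAreaRect(W[m][:,:2].astype(np.float32)); print("blue W",c,sz,a,"in tool/.15",R.T@(np.array([c[0],c[1],.008])-s["tool_pos"])/.15)
# pegs: grey blobs inside the blue, ray hit at z=.017
b=m.astype(np.uint8); h=cv2.convexHull(np.argwhere(b)[:,::-1].astype(np.int32)); f=np.zeros_like(b); cv2.fillConvexPoly(f,h,1)
f=cv2.erode(f,np.ones((7,7)))&(1-b)
n,L,st,ce=cv2.connectedComponentsWithStats(f)
K=P["camera_matrix"]; C=-P["R"].T@P["t"]; pk=[]
for i in range(1,n):
    if st[i,4]<12: continue
    d=(ce[i]-K[:2,2])/[K[0,0],K[1,1]]; e=d.copy()
    for _ in range(8): e=d/(1+P["k1"]*(e@e))
    v=P["R"].T@np.array([*e,1]); X=C+v*(.013-C[2])/v[2]; pk.append(X); print("peg px",ce[i],st[i,4],X)
if len(pk)==2:
    d=pk[0]-pk[1]; print("peg mid",(pk[0]+pk[1])/2,np.linalg.norm(d),"line deg",np.degrees(np.arctan2(d[1],d[0])))
E
python3 meas.py
```

```text
tool [0.4777 0.0049 0.2322] [-3.1413  0.0001 -0.7586] deck z in tool 0.046797251282389936
deck y edges 0.02 713 [-0.0244  0.0258] mid 0.0007076021813756488
deck y edges 0.03 358 [-0.0246  0.0262] mid 0.0008082906435432288
deck y edges 0.04 406 [-0.0244  0.026 ] mid 0.000783617884887804
front x 0.05482750972147272
blue W (0.555393397808075, -0.10921168327331543) (0.055670350790023804, 0.11385157704353333) 45.9807014465332 in tool/.15 [0.8993 0.1962 1.4944]
peg px [346.4915  52.0847] 59 [ 0.5791 -0.1319  0.013 ]
peg px [344.8913 117.6304] 46 [ 0.5316 -0.086   0.013 ]
peg mid [ 0.5554 -0.1089  0.013 ] 0.06601147602143058 line deg -44.0521570210748
```

```bash
python3 -m pendant '[[[1,0.03,0.02,0.05,0,0,0.006],[1,0.08,0.06,0.13,0,0,0.006],[1,0.14,0.1,0.23,0,0,0.006],[1,0.2,0.14,0.35,0,0,0.006],[1,0.24,0.17,0.46,0,0,0.006],[1,0.266,0.183,0.52,0,0,0.006],[1,0.266,0.183,0.547,0,0,0.006],[1,0.266,0.183,0.547,0,0,0.006],[1,0.266,0.183,0.547,0,0,0.006]]]'
python3 meas.py
```

```text
time_s: 8.97
tool_pos: [0.4879, -0.043, 0.1504]
ee_rot: [-3.141, -0.0, -0.769]
wrist_force: [-0.1, 0.2, -1.5]
gripper_width: 0.0141
finger_force: 25.0
tool [ 0.4879 -0.043   0.1504] [-3.1413 -0.0001 -0.7687] deck z in tool 0.04681899314559812
deck y edges 0.02 706 [-0.0244  0.0258] mid 0.0007390585644201659
deck y edges 0.03 360 [-0.0246  0.0262] mid 0.0008399037452226192
deck y edges 0.04 404 [-0.0244  0.026 ] mid 0.0007653909011920597
front x 0.054857391906130634
blue W (0.5610716342926025, -0.11444339901208878) (0.05590814724564552, 0.09800560027360916) 45.98796844482422 in tool/.15 [0.6814 0.0033 0.9494]
peg px [318.6235  76.8706] 85 [ 0.579  -0.1317  0.013 ]
peg px [318.8154 157.    ] 65 [ 0.5316 -0.086   0.013 ]
peg mid [ 0.5553 -0.1089  0.013 ] 0.0657954616530316 line deg -43.94092892850497
```

```bash
python3 -m pendant '[[[1,0.05,0,0,0,0,0],[1,0.13,0,0,0,0,0],[1,0.25,0,0,0,0,0],[1,0.38,0,0,0,0,0],[1,0.5,0,0,0,0,0],[1,0.58,0,0,0,0,0],[1,0.62,-0.002,0,0,0,0],[1,0.629,-0.002,0.05,0,0,0],[1,0.629,-0.002,0.12,0,0,0],[1,0.629,-0.002,0.17,0,0,0],[1,0.629,-0.002,0.19,0,0,0],[1,0.629,-0.002,0.19,0,0,0]]]'
python3 - <<'E'
from h import *
np.set_printoptions(precision=4,suppress=True)
s=r.read_state();R=Ro.from_euler("xyz",s["ee_rot"]).as_matrix();print(s["tool_pos"],s["ee_rot"],R.T@(np.array([.5553,-.1089,.105])-s["tool_pos"])*1000,"mm tool")
E
```

```text
time_s: 10.02
tool_pos: [0.5542, -0.1078, 0.12]
ee_rot: [3.14, 0.003, -0.769]
wrist_force: [-1.2, 0.1, -1.8]
gripper_width: 0.0139
finger_force: 25.0
[ 0.5542 -0.1078  0.12  ] [ 3.1404  0.0032 -0.7685] [ 1.6116  0.0077 14.9919] mm tool
```

```bash
python3 -m pendant '[[[1,0,0,0,0,0,0],[1,0,0,0,0,0,0],[1,0,0,0,0,0,0]]]'; python3 - <<'E'
from h import *
np.set_printoptions(precision=4,suppress=True)
s=r.read_state();R=Ro.from_euler("xyz",s["ee_rot"]).as_matrix();print(s["tool_pos"],R.T@(np.array([.5553,-.1089,.105])-s["tool_pos"])*1000,"mm tool")
P=r.camera_params("scene");im,D=r.read_camera("scene");save(cv2.resize(im[170:330,190:350],None,fx=3.5,fy=3.5,interpolation=cv2.INTER_CUBIC),"s2")
E
```

```text
time_s: 10.27
tool_pos: [0.556, -0.1087, 0.1222]
ee_rot: [-3.141, -0.001, -0.769]
wrist_force: [-0.9, 0.2, -2.1]
gripper_width: 0.0138
finger_force: 25.0
[ 0.556  -0.1087  0.1222] [-0.3707  0.5959 17.1511] mm tool
```

View pics/s2.png

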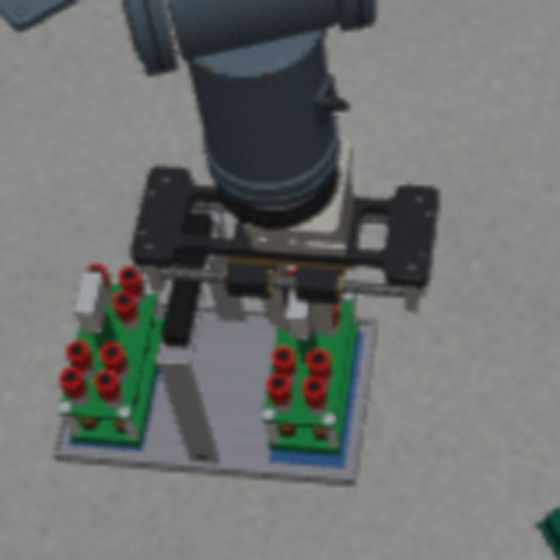

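The rack at crop (310,400) hovers upright over the blue bay, parallel to the tray, with the gripper body above the handle. I'll lower it slowly.

```bash
python3 -m pendant '[[[1,0,0,0.01,0,0,0],[1,0,0,0.025,0,0,0],[1,0,0,0.04,0,0,0],[1,0,0,0.05,0,0,0],[1,0,0,0.055,0,0,0],[1,0,0,0.06,0,0,0],[1,0,0,0.06,0,0,0],[1,0,0,0.06,0,0,0]]]'; python3 -m pendant '[[[1,0,0,0.01,0,0,0],[1,0,0,0.02,0,0,0],[1,0,0,0.03,0,0,0],[1,0,0,0.035,0,0,0],[1,0,0,0.04,0,0,0],[1,0,0,0.04,0,0,0],[1,0,0,0.04,0,0,0]]]'
```

```text
time_s: 10.98
tool_pos: [0.5557, -0.1088, 0.1125]
ee_rot: [3.142, 0.0, -0.769]
wrist_force: [-0.4, 0.1, -3.0]
gripper_width: 0.0141
finger_force: 25.0
time_s: 11.57
tool_pos: [0.5557, -0.1088, 0.1066]
ee_rot: [3.142, 0.0, -0.769]
wrist_force: [-1.1, -0.1, -2.3]
gripper_width: 0.0143
finger_force: 25.0
```

No push-back, and the pegs are engaged. Last ~2 mm.

```bash
python3 -m pendant '[[[1,0,0,0.004,0,0,0],[1,0,0,0.008,0,0,0],[1,0,0,0.01,0,0,0],[1,0,0,0.012,0,0,0],[1,0,0,0.012,0,0,0],[1,0,0,0.012,0,0,0],[1,0,0,0.012,0,0,0]]]'
```

```text
time_s: 12.15
tool_pos: [0.5557, -0.1088, 0.105]
ee_rot: [-3.141, -0.0, -0.769]
wrist_force: [-0.0, 0.7, 2.1]
gripper_width: 0.0141
finger_force: 25.0
```

Contact at exactly the seated height, so I'll release with a partial opening because the handle is close, then rise and check.

```bash
python3 -m pendant '[[[0.6,0,0,0,0,0,0],[0.6,0,0,0,0,0,0],[0.6,0,0,0,0,0,0],[0.6,0,0,0,0,0,0],[0.6,0,0,0,0,0,0],[0.6,0,0,0,0,0,0],[0.6,0,0,0,0,0,0]]]'
python3 -m pendant '[[[0.6,0,0,-0.1,0,0,0],[0.6,0,0,-0.3,0,0,0],[0.6,0,0,-0.5,0,0,0],[0.6,0,0,-0.7,0,0,0],[0.6,0,0,-0.9,0,0,0],[0.6,0,0,-1,0,0,0],[0.6,0,0,-1,0,0,0],[0.6,0,0,-1,0,0,0]]]'
python3 - <<'E'
from h import *
np.set_printoptions(precision=4,suppress=True)
s=r.read_state();R=Ro.from_euler("xyz",s["ee_rot"]).as_matrix();print(s["tool_pos"],s["ee_rot"])
for c in ["wrist","top","scene"]:
    P=r.camera_params(c); im,D=r.read_camera(c); W=cloud(P,D)
    save(im,"after_"+c)
    for n,x,y,rad,z0,z1 in [("handle",.504,-.162,.06,.168,.185),("loosegrip",.5557,-.1088,.035,.125,.155),("fullgrip",.4525,-.2155,.035,.125,.155)]:
        p=W[(D>0)&(np.hypot(W[...,0]-x,W[...,1]-y)<rad)&(W[...,2]>z0)&(W[...,2]<z1)]
        if len(p)>10: print(c,n,len(p),cv2.minAreaRect(p[:,:2].astype(np.float32)),np.median(p[:,2]))
E
```

```text
time_s: 12.73
tool_pos: [0.5557, -0.1088, 0.1048]
ee_rot: [-3.142, 0.0, -0.769]
wrist_force: [0.2, -0.2, 1.0]
gripper_width: 0.0373
finger_force: 0.0
time_s: 13.4
tool_pos: [0.556, -0.1089, 0.2553]
ee_rot: [-3.141, -0.002, -0.769]
wrist_force: [0.1, 0.9, -0.4]
gripper_width: 0.0371
finger_force: 0.0
[ 0.556  -0.1089  0.2553] [-3.1409 -0.0017 -0.7689]
wrist handle 2642 ((0.5081455707550049, -0.1673755645751953), (0.01827806606888771, 0.08675221353769302), 46.23316955566406) 0.1759272734761846
wrist loosegrip 639 ((0.5553134083747864, -0.10970678925514221), (0.013147398829460144, 0.03352804854512215), 45.93281173706055) 0.1397180016034357
wrist fullgrip 886 ((0.4520609974861145, -0.216230109333992), (0.01471348199993372, 0.033787816762924194), 47.19078063964844) 0.1393375080399299
top handle 84 ((0.48262038826942444, -0.14005319774150848), (0.016994740813970566, 0.04204857721924782), 49.43878173828125) 0.17540365516647516
top fullgrip 65 ((0.4501432478427887, -0.21560877561569214), (0.011479845270514488, 0.033406030386686325), 45.63103103637695) 0.13919343697131226
scene handle 313 ((0.506851077079773, -0.16027984023094177), (0.01905117556452751, 0.10118605196475983), 46.439456939697266) 0.17680030691258838
scene loosegrip 96 ((0.5584872364997864, -0.10748151689767838), (0.014180290512740612, 0.03558811545372009), 45.4134407043457) 0.1402900364588451
scene fullgrip 97 ((0.4550077021121979, -0.2145892083644867), (0.014848765917122364, 0.03348613902926445), 46.973663330078125) 0.13953203470678938
```

View pics/after_wrist.png

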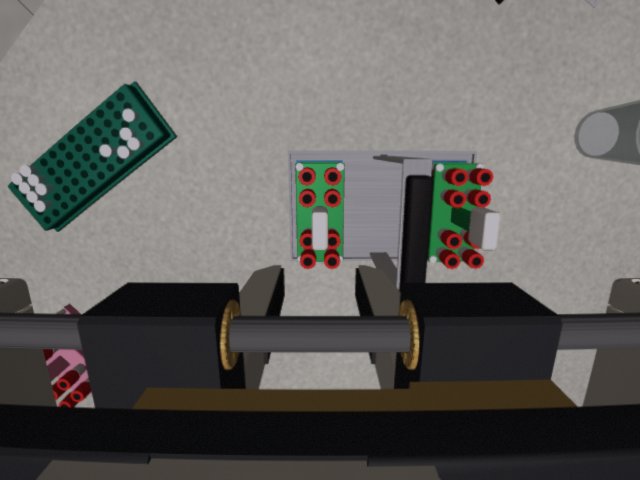

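The rack sits home at (320,220): its grip top is 140 mm up, the same as the seated rack's, and all tubes are upright. Next, the handle at (415,230).

```bash
python3 -m pendant '[[[0.35,0,0.1,0,0,0,0],[0.35,0,0.25,0,0,0,0],[0.35,0,0.4,0,0,0,0],[0.35,0,0.498,0,0,0,0],[0.35,0,0.498,0,0,0,0],[0.35,0,0.498,0.1,0,0,0],[0.35,0,0.498,0.2,0,0,0],[0.35,0,0.498,0.25,0,0,0],[0.35,0,0.498,0.25,0,0,0],[0.35,0,0.498,0.25,0,0,0]]]'
python3 - <<'E'
from h import *
np.set_printoptions(precision=4,suppress=True)
s=r.read_state();R=Ro.from_euler("xyz",s["ee_rot"]).as_matrix();print(s["tool_pos"],s["ee_rot"],s["gripper_width"])
P=r.camera_params("wrist"); im,D=r.read_camera("wrist"); W=cloud(P,D); save(im,"w5")
T=(W-s["tool_pos"])@R
p=T[(D>0)&(abs(T[...,1])<.03)&(W[...,2]>.165)&(W[...,2]<.187)&(T[...,0]<.08)]
print(cv2.minAreaRect(p[:,:2].astype(np.float32)),"front",np.percentile(p[:,0],[1,99]),"top z",np.median(p@R.T[:,2]+s["tool_pos"][2]))
E
```

```text
time_s: 14.38
tool_pos: [0.5036, -0.1619, 0.2166]
ee_rot: [3.141, 0.002, -0.769]
wrist_force: [-0.3, 1.3, 0.6]
gripper_width: 0.06
finger_force: 0.0
[ 0.5036 -0.1619  0.2166] [ 3.1413  0.002  -0.7686] 0.05998308190052981
((0.004198495298624039, 0.0009163385257124901), (0.01802380383014679, 0.0922863632440567), 89.95196533203125) front [-0.0398  0.0498] top z 0.17590267155488512
```

View pics/w5.png

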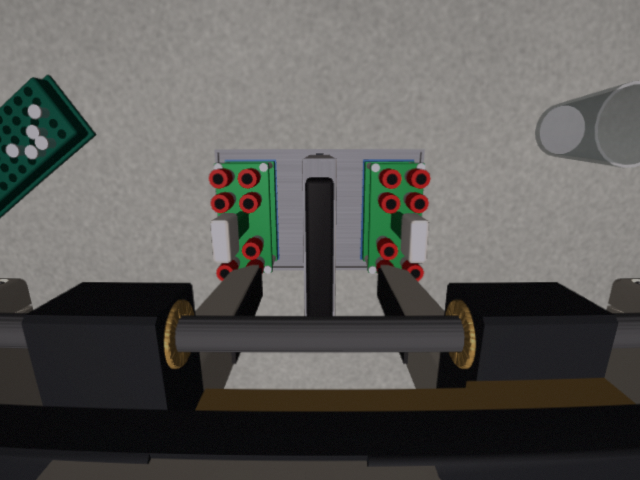

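The handle at (320,240) is centred and aligned between the fingers at columns 262 and 378. I'll descend and grip.

```bash
python3 -m pendant '[[[0.35,0,0,0.1,0,0,0],[0.35,0,0,0.22,0,0,0],[0.35,0,0,0.34,0,0,0],[0.35,0,0,0.43,0,0,0],[0.35,0,0,0.464,0,0,0],[0.35,0,0,0.464,0,0,0],[0.35,0,0,0.464,0,0,0]]]'
python3 -m pendant '[[[1,0,0,0,0,0,0],[1,0,0,0,0,0,0],[1,0,0,0,0,0,0],[1,0,0,0,0,0,0],[1,0,0,0,0,0,0],[1,0,0,0,0,0,0],[1,0,0,0,0,0,0],[1,0,0,0,0,0,0],[1,0,0,0,0,0,0],[1,0,0,0,0,0,0]]]' 55
```

```text
time_s: 15.02
tool_pos: [0.5043, -0.1627, 0.1485]
ee_rot: [-3.141, -0.001, -0.769]
wrist_force: [-1.0, 0.3, 0.9]
gripper_width: 0.0605
finger_force: 0.0
time_s: 15.85
tool_pos: [0.5041, -0.1623, 0.1478]
ee_rot: [-3.141, -0.0, -0.769]
wrist_force: [2.8, 2.1, 0.9]
gripper_width: 0.0206
finger_force: 55.0
```

```bash
python3 -m pendant '[[[1,0,0,0,0,0,0],[1,0,0,0,0,0,0],[1,0,0,0,0,0,0],[1,0,0,0,0,0,0]]]' 55
python3 -m pendant '[[[1,0,0,-0.02,0,0,0],[1,0,0,-0.05,0,0,0],[1,0,0,-0.09,0,0,0],[1,0,0,-0.13,0,0,0],[1,0,0,-0.17,0,0,0],[1,0,0,-0.19,0,0,0],[1,0,0,-0.2,0,0,0],[1,0,0,-0.2,0,0,0],[1,0,0,-0.2,0,0,0]]]'
```

```text
time_s: 16.18
tool_pos: [0.504, -0.1623, 0.1478]
ee_rot: [-3.141, -0.0, -0.769]
wrist_force: [2.3, 2.8, 1.0]
gripper_width: 0.0206
finger_force: 55.0
time_s: 16.93
tool_pos: [0.5036, -0.1624, 0.1777]
ee_rot: [3.142, 0.0, -0.769]
wrist_force: [-0.7, 0.4, -8.1]
gripper_width: 0.0205
finger_force: 55.0
```

```bash
cat > lvl.py <<'E'
from h import *
import sys
np.set_printoptions(precision=4,suppress=True)
s=r.read_state();print(s["tool_pos"],s["ee_rot"],s["gripper_width"],s["wrist_force"],s["wrist_torque"])
R=Ro.from_euler("xyz",s["ee_rot"]).as_matrix(); dz=s["tool_pos"][2]-.147
for c in ["wrist","scene"]:
    P=r.camera_params(c); im,D=r.read_camera(c); W=cloud(P,D); save(im,sys.argv[1]+c)
    T=(W-s["tool_pos"])@R; H=W[...,2]-dz
    for n,y0 in [("loose",-.075),("full",.075)]:
        p=W[(D>0)&(abs(T[...,1]-y0)<.025)&(abs(T[...,0])<.03)&(H>.12)&(H<.16)]
        if len(p)>10: print(c,n,len(p),"grip top",np.percentile(p[:,2],[50,80]),"ctr",np.median(p[:,:2],0))
    m=(D>0)&(abs(T[...,1])<.1)&(abs(T[...,0])<.062)&(H>-.01)&(H<.028)&(T[...,0]>-.06)&((abs(T[...,1])<.045)|(abs(T[...,1])>.103))
    p=W[m]
    if len(p)>50:
        A=np.c_[p[:,:2]-s["tool_pos"][:2],np.ones(len(p))]; k=np.ones(len(p),bool)
        for _ in range(6):
            k0=np.linalg.lstsq(A[k],p[k,2],rcond=None)[0]; e=p[:,2]-A@k0; k=abs(e)<.003
        print(c,"floor plane slopes deg (tool x,y)",np.degrees(R[:2,:2].T@k0[:2]),"z",k0[2],k.sum(),len(p))
E
python3 lvl.py l1
```

```text
[ 0.5036 -0.1624  0.1777] [ 3.1415  0.0001 -0.7689] 0.02050316879514632 [-0.6875  0.4218 -8.0647] [ 0.2132 -0.0312  0.0021]
wrist loose 1460 grip top [0.1686 0.1697] ctr [ 0.5582 -0.1166]
wrist full 1489 grip top [0.1688 0.1701] ctr [ 0.4581 -0.2199]
wrist floor plane slopes deg (tool x,y) [0.0572 0.1312] z 0.03789726199544032 5582 5582
scene loose 108 grip top [0.1687 0.1717] ctr [ 0.562  -0.1105]
scene full 113 grip top [0.1687 0.1715] ctr [ 0.4572 -0.2147]
scene floor plane slopes deg (tool x,y) [0.0635 0.4203] z 0.03919610775491804 869 1066
```

The carrier hangs level, tilted about 0.1°, with its underside about 30 mm up. I'll raise it 70 mm more.

```bash
python3 -m pendant '[[[1,0,0,-0.02,0,0,0],[1,0,0,-0.06,0,0,0],[1,0,0,-0.11,0,0,0],[1,0,0,-0.17,0,0,0],[1,0,0,-0.24,0,0,0],[1,0,0,-0.31,0,0,0],[1,0,0,-0.37,0,0,0],[1,0,0,-0.42,0,0,0],[1,0,0,-0.45,0,0,0],[1,0,0,-0.465,0,0,0],[1,0,0,-0.467,0,0,0],[1,0,0,-0.467,0,0,0]]]'
python3 -m pendant '[[[1,0,0,0,0,0,0],[1,0,0,0,0,0,0],[1,0,0,0,0,0,0],[1,0,0,0,0,0,0],[1,0,0,0,0,0,0],[1,0,0,0,0,0,0]]]'
python3 lvl.py l2
```

```text
time_s: 18.03
tool_pos: [0.5035, -0.1624, 0.2475]
ee_rot: [3.141, 0.001, -0.769]
wrist_force: [-0.7, 0.1, -8.6]
gripper_width: 0.0206
finger_force: 55.0
time_s: 18.53
tool_pos: [0.5037, -0.1624, 0.2477]
ee_rot: [3.142, 0.0, -0.769]
wrist_force: [-0.6, 0.2, -7.3]
gripper_width: 0.0207
finger_force: 55.0
[ 0.5037 -0.1624  0.2477] [ 3.1416  0.0002 -0.769 ] 0.02071899007688079 [-0.5811  0.1645 -7.3311] [0.1586 0.0254 0.0364]
wrist loose 1462 grip top [0.2386 0.2398] ctr [ 0.5583 -0.1167]
wrist full 1494 grip top [0.2389 0.2401] ctr [ 0.4582 -0.22  ]
wrist floor plane slopes deg (tool x,y) [0.0983 0.1115] z 0.1079024687445191 5582 5582
scene loose 120 grip top [0.2392 0.2414] ctr [ 0.5632 -0.1105]
scene full 130 grip top [0.2394 0.2412] ctr [ 0.4586 -0.2154]
scene floor plane slopes deg (tool x,y) [ 0.0367 -0.0002] z 0.1094530364032931 990 1163
```

View pics/l2scene.png

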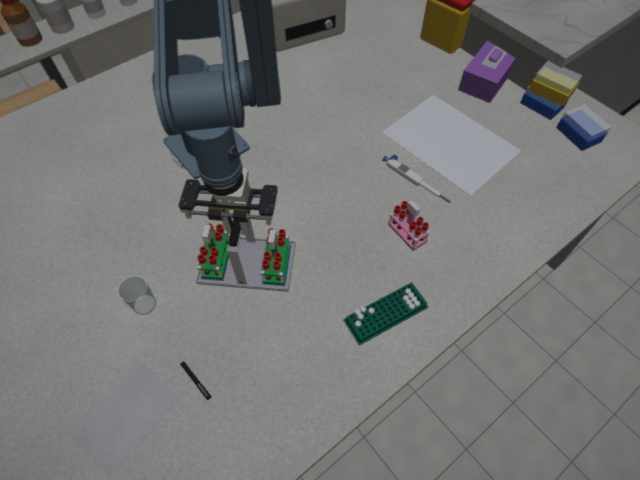

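The carrier at (245,262) hangs level with both racks aboard and its floor at 0.108 m, so its underside is 0.10 m up. The pipette, beaker, marker and microtube rack are untouched. Handing in.

```bash
python3 -c "
from workcell import r; print(r.close_job())"
```

```text
the job is handed in; nothing more can be done
None
```

The loose rack is seated fully home in the empty bay, and the arm is holding the carrier by its handle, level and still, with both racks aboard and its tray about 10 cm above the bench; the job was handed in at about 19 s of the 64 s limit.

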